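Hold a vial home in the free reader port

ROBOT

A 6-joint arm with a two-finger parallel gripper is mounted at the origin on the work surface; the furniture and walls round the work are solid. World frame = base frame: x ahead of the robot, y to its left, z up, the work surface at z = 0. Lengths are in m, angles in rad, forces in N, time in s.
With the tool pointing down it reaches from about 0.35 to 0.775 m from the base axis. Payload 7.3 kg.
Tool frame: the origin (TCP) lies at the centre of the arm's flange, where the gripper is bolted on; the fingertips stand 178 mm ahead of it and the grasp point (between the pads) lies 159 mm ahead of it; x points along the fingers, y is the direction in which the jaws open and shut, and the axes are right-handed (so a half turn about x gives the same grasp; the last joint's range is limited). The gripper opens to 92 mm and grips with 3 to 60 N. Pads are 19 mm wide; open, the fingers measure 130 mm over their backs; the gripper's body (75 mm by 190 mm) begins 47 mm behind the grasp point.
Start: joints at [-1.39, 0.342, 1.524, -0, 1.275, -0.146], TCP at [0.169, -0.497, 0.405] pointing down, gripper open.
Joint ranges: [-2.53, 2.53], [-0.77, 2.02], [0.04, 2.7], [-1, 4.14], [0.28, 2.66], [-3.11, 3.11]. Speed limits (rad/s): [2.57, 2.57, 3.14, 3.14, 3.14, 3.14].

INTERFACE

Orientations are given as [roll, pitch, yaw] about the fixed x, y, z axes, in that order (R = Rz(yaw) Ry(pitch) Rx(roll)).
In Python, from cell import readout, cams, workorder gives the robot as it stands.
- The arm moves only by the shell command python3 -m inch 'ROWS' [FORCE]. ROWS is text: rows parted by semicolons, each of 5 numbers parted by spaces: the shift along the world's x, y, z in mm, then the turn about the world's z in rad, then the opening, from 0 (shut) to 1 (fully open). A call has 1 to 8 rows; each row shifts and turns the commanded pose from where the row before left it; what a row does not reach is not made up. A row lasts 1/12 s, in which the tool goes at most 41.7 mm and 7.16 degrees, less where a joint would pass 70% of its speed; a pose out of reach is approached as far as the arm can. A call is refused whole if a number of a shift passes 41.7 or a number of a turn 0.125, either way. A call with a gripper value outside its range is refused whole. The fingers move at their own pace and stop on an object; FORCE is the grip in N (left out, the last holds). Time passes only in rows, so rows that do not move let the fingers close. It gives the time, the measured TCP pose, the force and the opening at its end, in the units of the state.
- readout.observe(): the state, without advancing time (a new reading comes with each control period).
- cams.read_camera(name): name is "scene" or "top"; returns a dict with "color" (420x560x3 uint8, red, green, blue), "fx", "fy", "cx", "cy" (pixels), "world_to_cam" (4x4, takes a point from world to camera coordinates). Camera axes: x right, y down, z forward; pixel columns grow to the right and rows downward; lengths in m; the calibration is good to about 2 mm. A picture is of the moment at which its call begins. There is no depth.
- workorder.hand_in(): hands the job in, once; it reports no verdict.
The state is a dict: "time": time; "qpos": joint angles; "qvel": joint speeds; "joint_efforts": joint torques, N m; "tool_pos": TCP position; "tool_rot": TCP orientation; "contact_force": force on the tool from outside, world axes, zero at the start; "torque": the same for the moment, N m; "opening": finger opening in m.
Only numpy, scipy, OpenCV 4.12 (cv2) and the standard library are available. Lean on these libraries where they do the work, as an engineer would, in place of code of your own. Each camera call takes 0.05 s, during which the arm holds its last target.

TASK

Two identical spring-pin ports stand on the vial reader; one of them already holds a vial, which must be left where it is. Take the loose vial from the bare table, set it upright in the free port and press it straight down against the sprung pin until its bottom sits fully home on the seat, firmly but without forcing it. Finish while still holding it pressed down there, because the reading is taken under your hand; do not let go, and leave the dropper bottle and the white jar standing where they are.

Things in the scene. Friction and masses are not known exactly. Their poses are not given: they have to be found in the camera images.
- vial: the loose capped glass vial, standing upright on the bare table: 24 mm in diameter, 51 mm tall (screw cap 20 to 22 mm in diameter from 41 mm up), about 22 g; origin at the centre of its underside, z up along its axis. It may be pressed on the reader with at most 50 N
- parked_vial: a like vial that already stands on the raised pin of one of the two ports, sticking up 43 mm above that port's rim; origin at the centre of its underside, z up. Leave it alone
- reader_base: fixed aluminium base plate of the vial reader, 210 x 84 x 10 mm, on the table; origin under its centre, x along its long side; the two ports stand on it 110 mm apart along its x, 55 mm each side of the centre. The raised lid of the open instrument case, under 250 mm high, stands to the right of the reader (-y side): pass above or in front of it
- port_1: one of two identical fixed ports (64 x 64 mm, 30 mm tall, sides parallel to the base plate's); origin at the centre of its underside, which is 10 mm above the table; z is the port's axis. Its round guide hole is 28 mm wide with a chamfered mouth at 30 mm above the origin (40 mm above the table) and 18 mm deep down to the flat seat, which is the hard stop. Which of the two ports is free differs from start to start: the free one is the one with no vial in it
- port_2: the other port, the same in every size
- port_1_seat: steel seat plate of port_1, 64 x 64 x 12 mm, the hard stop for the vial's underside; origin 12 mm below its top, which is 22 mm above the table; a 12 mm hole in its centre lets the pin through
- port_2_seat: the same for port_2
- port_1_pin (a joint): travel of port_1's sprung pin (10 mm in diameter, on the port's axis), in m: 0 = up, its top 10 mm above the seat; 0.010 = pressed level with the seat. It starts to move at 3 N and needs 8 N at 0.010; it springs back when let go. A few newtons more than 8 (some 12 to 20 N in all) hold the vial on the seat
- port_2_pin (a joint): the same for port_2
- port_1_pin_top (a point): centre of the top face of port_1's pin
- port_2_pin_top (a point): centre of the top face of port_2's pin
- dropper_bottle: bystander: dropper bottle, 33 mm in diameter, 97 mm tall, on the table; origin at the centre of its underside
- white_jar: bystander: small open jar, 48 mm in diameter, 54 mm tall, on the table; origin at the centre of its underside
Things that resemble listed ones, but are neither listed nor needed, are in the scene too. Leave any orange look-alike of the vial alone.

How it is judged:
At the end, for the whole second after the job is handed in: the parked vial is still in its port; the other vial stands in the free port (axes within 4 mm, tilt under 0.1 rad), the pin under it is pressed at least 9 mm of its 10, the vial presses on the seat with more than 1 N, and the fingers are still pressing or gripping it with more than 2 N (((horizontal distance between parked_vial and port_1 below 0.01 m and horizontal distance between vial and port_2 below 0.004 m and angle between vial's own z axis and vertical below 0.1 rad and value of joint port_2_pin above 0.009 m and contact force between vial and port_2_seat above 1 N and contact force between the fingers and vial above 2 N) or (horizontal distance between parked_vial and port_2 below 0.01 m and horizontal distance between vial and port_1 below 0.004 m and angle between vial's own z axis and vertical below 0.1 rad and value of joint port_1_pin above 0.009 m and contact force between vial and port_1_seat above 1 N and contact force between the fingers and vial above 2 N))); the arm keeps its last pose, push and grip.
It fails at once if the vial is forced: more than 50 N between it and the reader (contact force between vial and port_1 above 50 N or contact force between vial and port_2 above 50 N).
It fails at once if the parked vial is moved by more than 10 mm (distance of parked_vial from where it was at the start of the episode above 0.01 m).
It fails at once if the dropper bottle or the white jar is moved by more than 30 mm (distance of any of dropper_bottle, white_jar from where it was at the start of the episode above 0.03 m).
It also fails if it takes over 46 s, if anything falls off the work surface, if the arm or the gripper's body presses on something with over 40 N, if the wrist force passes 120 N, or if a joint passes its speed limit or range.

## Working session

There is one attempt and no reset: what is moved stays moved. The work goes in short steps, Python scripts to look and compute and a shell command to move; the robot and the scene stay as the last step left them, time stands still between calls to the robot, and variables do not carry over. Pictures are saved under pics/ and viewed, and the job is handed in when it is done.

```bash
mkdir -p pics; ls; python3 - <<'E'
from cell import readout,cams
import cv2
print(readout.observe())
for n in("scene","top"):
    d=cams.read_camera(n); cv2.imwrite(f"pics/{n}0.png",d["color"][:,:,::-1]); print(n,d["fx"],d["cx"],d["cy"],d["world_to_cam"])
E
```

```text
pics
{'time': 0.0, 'qpos': array([-1.39002440e+00,  3.42719746e-01,  1.52505173e+00,  6.71730829e-06,
        1.27539549e+00, -1.46005392e-01]), 'qvel': array([2.17246721e-03, 5.33953851e-04, 3.07376960e-04, 6.40706124e-05,
       2.29084746e-03, 1.38758371e-03]), 'joint_efforts': array([-2.27049910e-03, -4.31254148e+01, -2.44219440e+01,  7.15970015e-02,
        5.59912249e-02, -1.11118381e-04]), 'tool_pos': array([ 0.16851392, -0.49706673,  0.40403418]), 'tool_rot': array([-1.72088175,  1.569222  ,  1.74748627]), 'contact_force': array([ 0.35346696, -0.18468768, -0.38873879]), 'torque': array([ 0.07220706,  0.03439362, -0.0431584 ]), 'opening': 0.09196405280224884}
scene 497.87147160671157 275.0198479890998 214.04336714435357 [[-0.7053509  -0.70874396  0.01273205  0.6188262 ]
 [-0.53861364  0.52418512 -0.65964028  0.04391971]
 [ 0.46084211 -0.47213552 -0.75147362  0.93517597]
 [ 0.          0.          0.          1.        ]]
top 471.7467654470306 277.31587736646543 213.83604914158815 [[ 0.02311065 -0.99973106  0.00192537  0.43835179]
 [-0.97755838 -0.02300138 -0.20940523  0.41054924]
 [ 0.2093932   0.00295733 -0.97782705  0.83452498]
 [ 0.          0.          0.          1.        ]]
```

View pics/scene0.png

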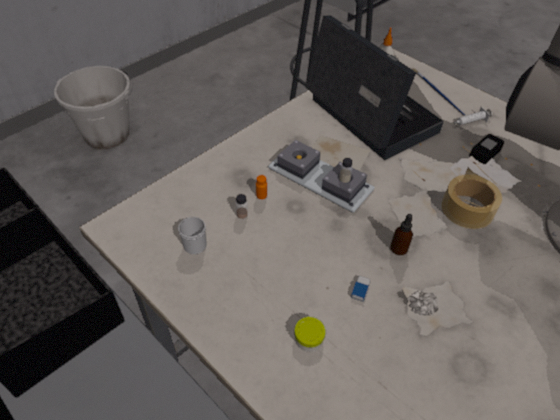

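View pics/top0.png

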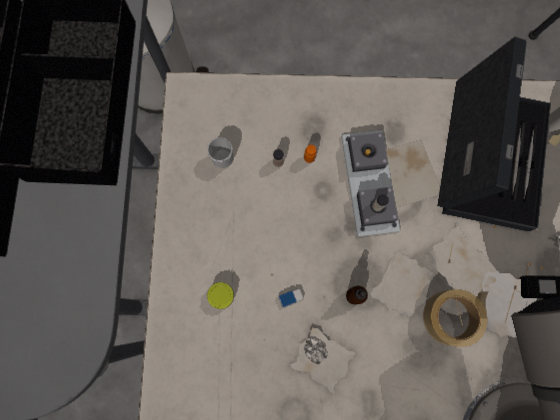

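The free port (brass pin) is at scene (299,157) / top (369,152) and the parked vial at scene (345,180) / top (379,203). The loose dark-capped vial is at scene (241,207) / top (279,157), with the orange look-alike beside it at top (311,154). I'll zoom in to measure.

```bash
python3 - <<'E'
import cv2,numpy as np
a=cv2.imread("pics/scene0.png")[140:240,220:380]; b=cv2.imread("pics/top0.png")[120:245,260:410]
cv2.imwrite("pics/zs.png",cv2.resize(a,None,fx=5,fy=5,interpolation=cv2.INTER_CUBIC))
cv2.imwrite("pics/zt.png",cv2.resize(b,None,fx=4.8,fy=4.8,interpolation=cv2.INTER_CUBIC))
E
```

```text
(no output)
```

View pics/zs.png

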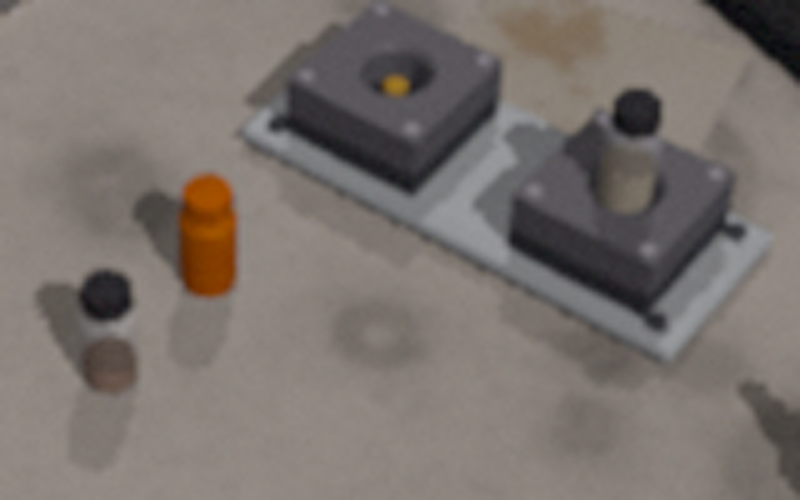

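View pics/zt.png

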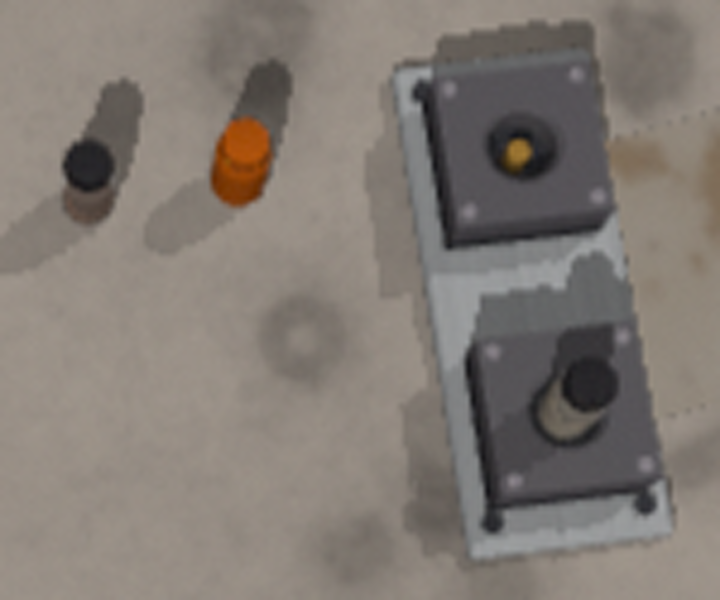

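```bash
cat > h.py <<'E'
import cv2,numpy as np
from cell import cams
def ray(d,uv):
    T=np.array(d["world_to_cam"]);R,t=T[:3,:3],T[:3,3]
    v=R.T@np.array([(uv[0]-d["cx"])/d["fx"],(uv[1]-d["cy"])/d["fy"],1]);o=-R.T@t
    return o,v/np.linalg.norm(v)
def plane(d,uv,z):
    o,v=ray(d,uv);return o+v*(z-o[2])/v[2]
def tri(d1,u1,d2,u2):
    A=np.zeros((3,3));b=np.zeros(3)
    for d,u in((d1,u1),(d2,u2)):
        o,v=ray(d,u);P=np.eye(3)-np.outer(v,v);A+=P;b+=P@o
    return np.linalg.solve(A,b)
def blob(m,win):
    x0,y0,x1,y1=win;s=np.zeros(m.shape,np.uint8);s[y0:y1,x0:x1]=m[y0:y1,x0:x1]
    n,l,st,c=cv2.connectedComponentsWithStats(s)
    i=1+np.argmax(st[1:,4]);return c[i],st[i]
E
python3 - <<'E'
from h import *
S=cams.read_camera("scene");T=cams.read_camera("top")
def dark(d,t=55): return (d["color"].max(2)<t).astype(np.uint8)
def brass(d):
    c=d["color"].astype(int);return ((c[:,:,0]-c[:,:,2])>60).astype(np.uint8)
def orange(d):
    c=d["color"].astype(int);return ((c[:,:,0]-c[:,:,2])>90).astype(np.uint8)
for nm,f,ws,wt,z in(("vialcap",dark,(232,190,250,206),(270,146,288,163),.046),("pin",brass,(290,148,310,164),(360,144,378,160),.032),("orange",orange,(250,170,272,205),(300,140,320,166),.026),("parkcap",dark,(338,155,356,170),(374,190,392,207),None)):
    a,sa=blob(f(S),ws);b,sb=blob(f(T),wt)
    print(nm,a,sa,b,sb,"tri",tri(S,a,T,b))
    if z:print("  S",plane(S,a,z),"T",plane(T,b,z))
def un(p,k,o): return (np.array(p)+.5)/k-.5+np.array(o)
ss=np.mean([(381,10),(306,75),(484,61),(412,129)],0);ts=np.mean([(449,89),(577,74),(598,196),(469,211)],0)
print("screws S",plane(S,un(ss,5,(220,140)),.04),"T",plane(T,un(ts,4.8,(260,120)),.04))
print("rim S",plane(S,un((398,75),5,(220,140)),.04),"T",plane(T,un((522,145),4.8,(260,120)),.04))
s2=np.mean([(492,352),(622,337),(646,465),(514,482)],0); print("port2 T",plane(T,un(s2,4.8,(260,120)),.04))
s2=np.mean([(717,174),(534,190),(650,249)],0)
print("dropper",plane(T,(357,296),.06),"jar?",plane(T,(221,155),.03),"bottle scene",plane(S,(401,248),0))
E
```

```text
vialcap [240.6        198.97142857] [236 195  10   9  70] [277.88311688 154.27272727] [273 149  10  11  77] tri [0.51664483 0.44963623 0.04434418]
  S [0.51592944 0.45077909 0.046     ] T [0.51564101 0.44939722 0.046     ]
pin [298.93333333 156.6       ] [297 155   5   4  15] [367.6  151.35] [366 149   5   6  20] tri [0.53097148 0.27554796 0.03141218]
  S [0.53067802 0.27608116 0.032     ] T [0.53063662 0.27560494 0.032     ]
orange [261.33181818 186.71818182] [256 175  11  24 220] [309.79012346 153.11728395] [304 145  12  18 162] tri [0.52667943 0.38727743 0.02547848]
  S [0.52631523 0.38763054 0.026     ] T [0.52648803 0.38730853 0.026     ]
parkcap [346.92537313 162.32835821] [343 158   9   9  67] [382.02830189 199.27358491] [377 194  11  12 106] tri [0.42381413 0.25971173 0.07674531]
screws S [0.53191042 0.27589116 0.04      ] T [0.5319623 0.2751431 0.04     ]
rim S [0.52865559 0.27800067 0.04      ] T [0.53089418 0.27566245 0.04      ]
port2 T [0.42261315 0.25937338 0.04      ]
dropper [0.25216211 0.30425401 0.06      ] jar? [0.5171317  0.55975706 0.03      ] bottle scene [0.25331702 0.2952349  0.        ]
```

```bash
python3 - <<'E'
from h import *
from cell import readout
from scipy.spatial.transform import Rotation as R
s=readout.observe();r=R.from_euler('xyz',s['tool_rot']).as_matrix();print(s['time'],r.round(4),np.arctan2(r[1,1],r[0,1]))
T=cams.read_camera("top");S=cams.read_camera("scene")
for p in((519,40),(455,100),(525,100),(441,206)):print(p,plane(T,p,.24),plane(T,p,0))
for p in((328,24),(412,68),(395,142)):print(p,plane(S,p,.24),plane(S,p,0))
# port base axis direction from port centres
print(np.arctan2(.2757-.2594,.5313-.4230))
E
```

```text
0.2 [[-1.000e-04  3.210e-01 -9.471e-01]
 [ 8.000e-04 -9.471e-01 -3.210e-01]
 [-1.000e+00 -8.000e-04 -2.000e-04]] -1.2439690797740743
(519, 40) [0.64375961 0.07722367 0.24      ] [ 7.98870917e-01 -5.63568202e-02 -1.11022302e-16]
(455, 100) [0.54040291 0.18259495 0.24      ] [0.65799523 0.08726474 0.        ]
(525, 100) [0.5429505  0.07663089 0.24      ] [ 0.66146762 -0.05716478  0.        ]
(441, 206) [0.3751143  0.21193748 0.24      ] [0.43270606 0.12725874 0.        ]
(328, 24) [0.6033787 0.1311696 0.24     ] [ 0.88819376 -0.22890427  0.        ]
(412, 68) [0.39984678 0.1407575  0.24      ] [ 0.58370612 -0.2145606   0.        ]
(395, 142) [0.30246631 0.32446297 0.24      ] [0.43802307 0.0602663  0.        ]
0.14938658398565965
```

```bash
python3 -m inch '10 12 6 0.04 1; 20 25 8 0.09 1; 20 25 8 0.09 1; 20 25 8 0.09 1; 20 25 8 0.09 1; 20 25 8 0.09 1; 20 25 8 0.09 1; 20 25 8 0.09 1'; python3 -m inch '20 25 4 0.09 1; 20 25 0 0.09 1; 20 25 0 0.09 1; 20 25 0 0.09 1; 20 25 0 0.09 1; 20 25 0 0.09 1; 15 25 0 0.034 1; 10 30 0 0 1'
```

```text
time: 0.97
tool_pos: [0.3193, -0.308, 0.4676]
tool_rot: [1.752, 1.57, -0.386]
contact_force: [0.2, 0.6, -0.4]
opening: 0.0917
time: 1.63
tool_pos: [0.4644, -0.1034, 0.4709]
tool_rot: [1.324, 1.57, -0.243]
contact_force: [-0.1, -0.2, 0.1]
opening: 0.0917
```

```bash
python3 -m inch '3 35 0 0 1; 3 35 0 0 1; 3 35 0 0 1; 3 35 0 0 1; 3 35 0 0 1; 3 35 0 0 1; 3 35 0 0 1; 3 35 0 0 1'; python3 -m inch '3 35 0 0 1; 3 35 0 0 1; 3 35 0 0 1; 3 35 0 0 1; 3 35 0 0 1; 3 35 0 0 1; 3 35 0 0 1; 3 25 0 0 1'; python3 - <<'E'
from h import *
from cell import readout
from scipy.spatial.transform import Rotation as R
s=readout.observe();r=R.from_euler('xyz',s['tool_rot']).as_matrix();print(s['tool_pos'],s['contact_force'],np.arctan2(r[1,1],r[0,1]),r[:,0],s['qpos'])
for n in("top","scene"):cv2.imwrite(f"pics/{n}1.png",cams.read_camera(n)["color"][:,:,::-1])
E
```

```text
time: 2.3
tool_pos: [0.4866, 0.1771, 0.4713]
tool_rot: [2.016, 1.57, 0.447]
contact_force: [1.3, -1.1, 0.5]
opening: 0.0915
time: 2.97
tool_pos: [0.51, 0.448, 0.4708]
tool_rot: [-2.502, 1.57, 2.214]
contact_force: [0.4, 1.2, -0.1]
opening: 0.0917
[0.50998409 0.44803926 0.47078493] [ 0.39201885  1.23352642 -0.11966088] 0.003547258668448071 [-4.82891566e-04  6.44456931e-04 -9.99999676e-01] [6.07877927e-01 6.17020731e-01 8.97024078e-01 8.06101578e-04
 1.62757615e+00 6.04376558e-01]
```

View pics/scene1.png

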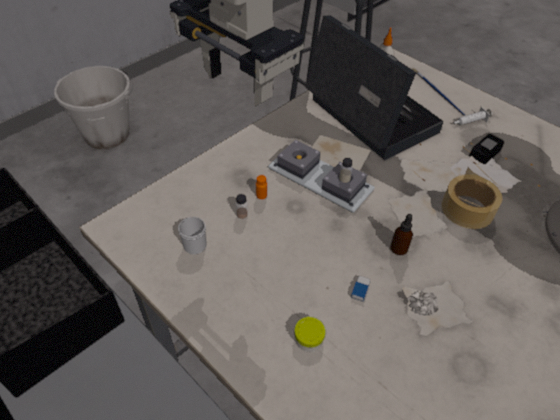

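The fingers are above the vial at scene (210–265, 60–95), jaws along world x. Next I descend.

```bash
python3 -m inch '3 1 -20 0 1; 3 1 -35 0 1; 0 0 -35 0 1; 0 0 -35 0 1; 0 0 -35 0 1; 0 0 -30 0 1; 0 0 -20 0 1; 0 0 0 0 1'; python3 - <<'E'
from h import *
for n,(x,y) in(("top",(200,60)),("scene",(160,110))):
    c=cams.read_camera(n)["color"][:,:,::-1][y:y+150,x:x+160];cv2.imwrite(f"pics/{n}2.png",cv2.resize(c,None,fx=4,fy=4))
E
```

```text
time: 3.73
tool_pos: [0.516, 0.4455, 0.2557]
tool_rot: [-0.951, 1.561, -2.521]
contact_force: [-0.5, -0.1, -0.1]
opening: 0.0918
```

View pics/top2.png

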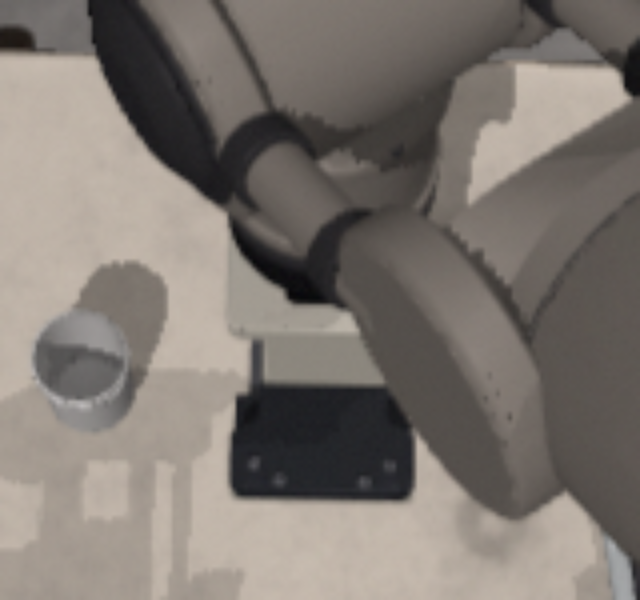

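View pics/scene2.png

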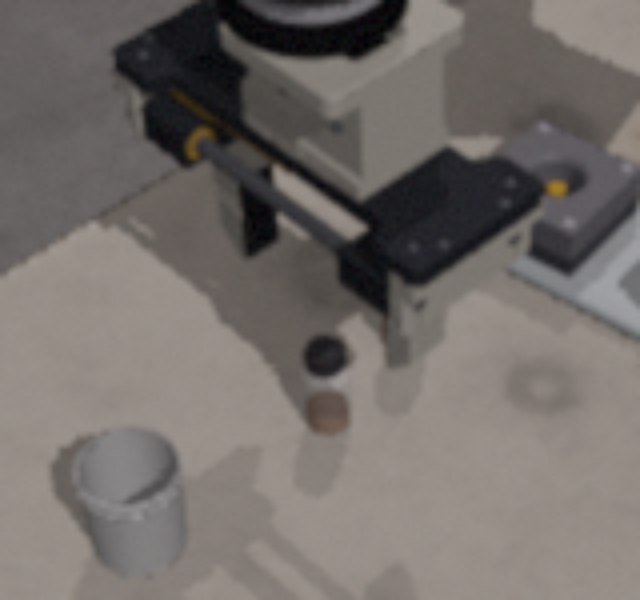

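The jaws straddle the vial, which is upright at zoomed scene (327,385), with the orange one hidden behind the gripper. The TCP is a few mm off the commanded pose, so I'll let it settle and check.

```bash
python3 -m inch '0 0 0 0 1; 0 0 0 0 1'; python3 - <<'E'
from h import *
from cell import readout
from scipy.spatial.transform import Rotation as R
s=readout.observe();r=R.from_euler('xyz',s['tool_rot']).as_matrix();print(s['tool_pos'],s['contact_force'],r[:,0],s['tool_pos']+.159*r[:,0],s['qpos'])
E
```

```text
time: 4.0
tool_pos: [0.5179, 0.447, 0.2635]
tool_rot: [2.15, 1.566, 0.58]
contact_force: [0.0, 0.0, -0.3]
opening: 0.0916
[0.51794938 0.44703913 0.26345712] [ 0.00271492  0.01434954 -0.34117759] [ 0.00360096  0.00235829 -0.99999074] [0.51852193 0.4474141  0.1044586 ] [ 6.00166737e-01  7.53912942e-01  1.21007538e+00 -9.49977756e-05
  1.17330074e+00  6.00000260e-01]
```

```bash
python3 -m inch '0 0 0 0 1; 0 0 0 0 1; 0 0 0 0 1';python3 -m inch '0 0 0 0 1; 0 0 0 0 1; 0 0 0 0 1'
```

```text
time: 4.25
tool_pos: [0.5176, 0.4468, 0.2616]
tool_rot: [2.106, 1.569, 0.536]
contact_force: [0.3, 0.3, 0.4]
opening: 0.092
time: 4.5
tool_pos: [0.5175, 0.4468, 0.2607]
tool_rot: [0.105, 1.571, -1.466]
contact_force: [0.0, 0.6, -0.3]
opening: 0.0922
```

```bash
python3 -m inch '-1 2 -6 0 1; -0.5 1 -12 0 1; 0 0 -14 0 1; 0 0 -12 0 1; 0 0 -10 0 1; 0 0 -6 0 1; 0 0 -2 0 1; 0 0 0 0 1';python3 -m inch '0 0 0 0 1; 0 0 0 0 1; 0 0 0 0 1'; python3 - <<'E'
from h import *
for n,(x,y) in(("scene",(160,110)),):
    c=cams.read_camera(n)["color"][:,:,::-1][y:y+150,x:x+160];cv2.imwrite(f"pics/{n}3.png",cv2.resize(c,None,fx=4,fy=4))
E
```

```text
time: 5.17
tool_pos: [0.516, 0.4497, 0.198]
tool_rot: [-0.906, 1.57, -2.476]
contact_force: [0.5, -0.5, 0.1]
opening: 0.0919
time: 5.42
tool_pos: [0.5163, 0.4499, 0.1996]
tool_rot: [2.137, 1.569, 0.567]
contact_force: [-0.8, 0.1, -0.3]
opening: 0.092
```

View pics/scene3.png

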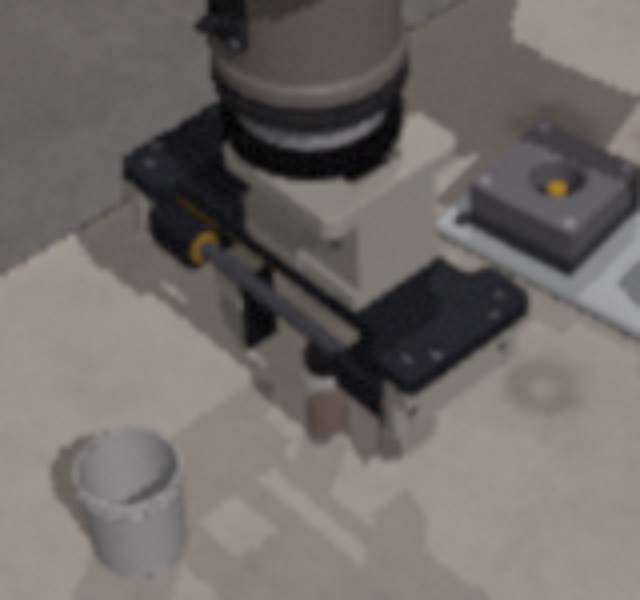

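The vial at zoomed (327,395) is centred between the fingers, so I close.

```bash
python3 -m inch '0 0 0 0 0.6; 0 0 0 0 0.4; 0 0 0 0 0.25; 0 0 0 0 0.15; 0 0 0 0 0.1; 0 0 0 0 0; 0 0 0 0 0; 0 0 0 0 0' 45;python3 -m inch '0 0 0 0 0; 0 0 0 0 0; 0 0 0 0 0; 0 0 0 0 0'
```

```text
time: 6.13
tool_pos: [0.5161, 0.4498, 0.1987]
tool_rot: [1.257, 1.571, -0.314]
contact_force: [-0.4, 0.2, -0.8]
opening: 0.0434
time: 6.47
tool_pos: [0.5161, 0.4498, 0.1987]
tool_rot: [1.63, 1.571, 0.059]
contact_force: [0.2, -0.6, 0.1]
opening: 0.0214
```

```bash
python3 -m inch '0 0 0 0 0; 0 0 0 0 0; 0 0 0 0 0'; python3 - <<'E'
from h import *
for n,(x,y) in(("scene",(190,160)),):
    c=cams.read_camera(n)["color"][:,:,::-1][y:y+75,x:x+100];cv2.imwrite(f"pics/{n}4.png",cv2.resize(c,None,fx=8,fy=8,interpolation=cv2.INTER_CUBIC))
E
```

```text
time: 6.72
tool_pos: [0.5161, 0.4498, 0.1987]
tool_rot: [0.361, 1.571, -1.21]
contact_force: [0.7, 0.6, 0.3]
opening: 0.0217
```

View pics/scene4.png

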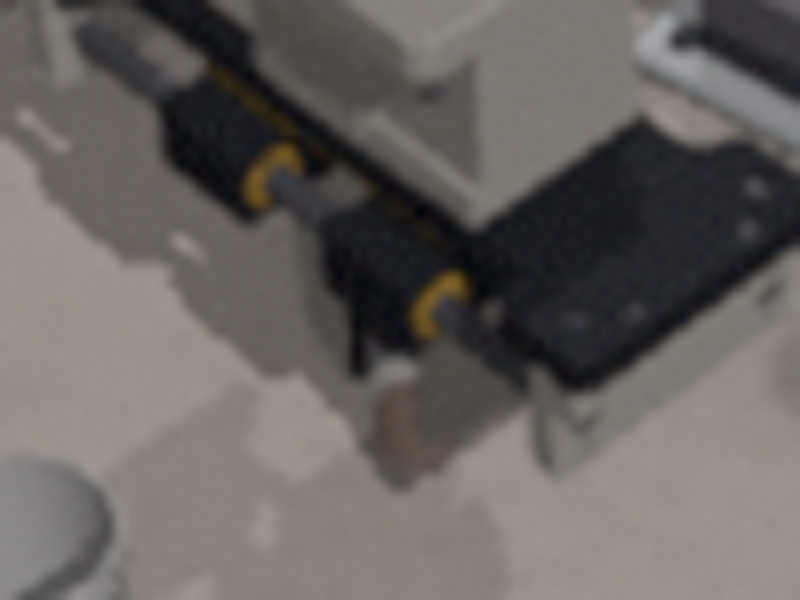

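```bash
python3 -m inch '0 0 4 0 0; 0 0 10 0 0; 0 0 16 0 0; 0 0 20 0 0; 0 0 20 0 0; 0 0 18 0 0; 0 0 8 0 0; 0 0 4 0 0';python3 -m inch '1 -10 0 0 0; 2 -20 0 0 0; 2 -25 0 0 0; 2 -25 0 0 0; 2 -25 0 0 0; 2 -25 0 0 0; 2 -25 0 0 0; 2 -19 0 0 0';python3 -m inch '0 0 0 0 0; 0 0 0 0 0; 0 0 0 0 0; 0 0 0 0 0'; python3 - <<'E'
from h import *
from cell import readout
from scipy.spatial.transform import Rotation as R
s=readout.observe();r=R.from_euler('xyz',s['tool_rot']).as_matrix();print(s['tool_pos'],s['contact_force'],r[:,0],s['qpos'])
for n,(x,y) in(("scene",(220,60)),("top",(300,100))):
    c=cams.read_camera(n)["color"][:,:,::-1][y:y+150,x:x+160];cv2.imwrite(f"pics/{n}5.png",cv2.resize(c,None,fx=4,fy=4,interpolation=cv2.INTER_CUBIC))
E
```

```text
time: 7.43
tool_pos: [0.5162, 0.4499, 0.3013]
tool_rot: [2.154, 1.567, 0.583]
contact_force: [-0.3, -0.2, -0.3]
opening: 0.0211
time: 8.1
tool_pos: [0.5306, 0.2732, 0.2973]
tool_rot: [-1.022, 1.568, -2.594]
contact_force: [0.4, 0.7, 0.2]
opening: 0.0215
time: 8.43
tool_pos: [0.5308, 0.2764, 0.2982]
tool_rot: [-1.487, 1.57, -3.057]
contact_force: [0.1, 0.7, -1.5]
opening: 0.0215
[0.5307962  0.27640943 0.29822482] [ 0.0648981   0.67222583 -1.49363047] [-6.60920556e-04 -5.60524572e-05 -9.99999780e-01] [3.52052431e-01 5.72248279e-01 1.45842325e+00 1.95547781e-04
 1.11156084e+00 3.51200514e-01]
```

View pics/scene5.png

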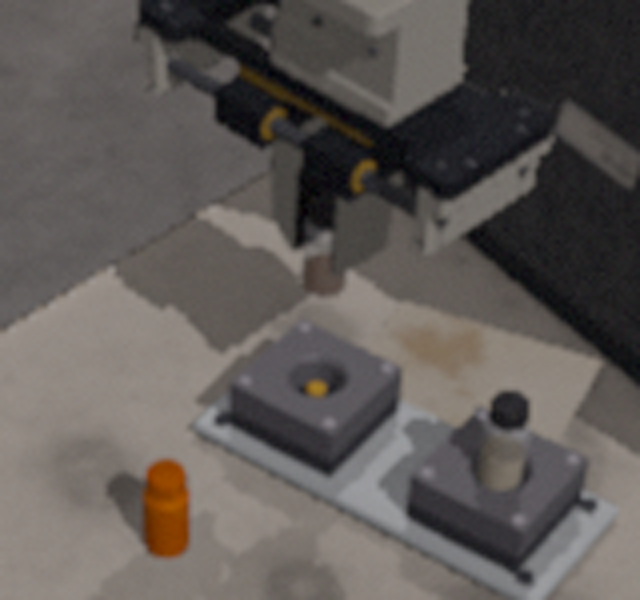

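View pics/top5.png

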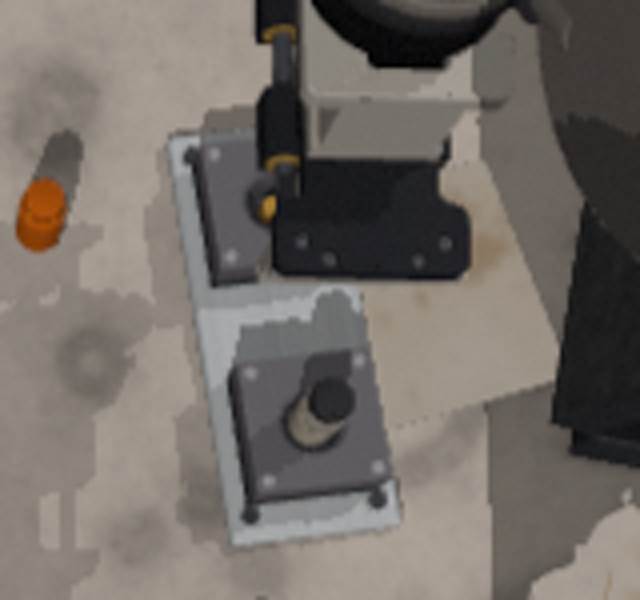

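```bash
python3 - <<'E'
from h import *
S=cams.read_camera("scene")
c=S["color"][118:140,285:320,::-1];cv2.imwrite("pics/v6.png",cv2.resize(c,None,fx=20,fy=20,interpolation=cv2.INTER_CUBIC))
T=np.array(S["world_to_cam"])
for p in((.5308,.2756,.0995),(.5308,.2756,.115),(.5308+.012,.2756,.0995),(.5308-.0085,.2756+.0085,.0995),(.5308+.0085,.2756-.0085,.0995)):
    q=T@np.array([*p,1]);u=q[:2]/q[2]*S["fx"]+[S["cx"],S["cy"]];print(u,(u-[285,118]+.5)*20)
E
```

```text
[300.73972083 130.72667628] [324.7944166  264.53352556]
[301.15273299 124.43453736] [333.05465985 138.69074717]
[296.29643818 127.91446383] [235.92876366 208.28927657]
[300.93580522 134.69468454] [328.7161044  343.89369086]
[300.5468008  126.82270262] [320.9360159 186.4540523]
```

View pics/v6.png

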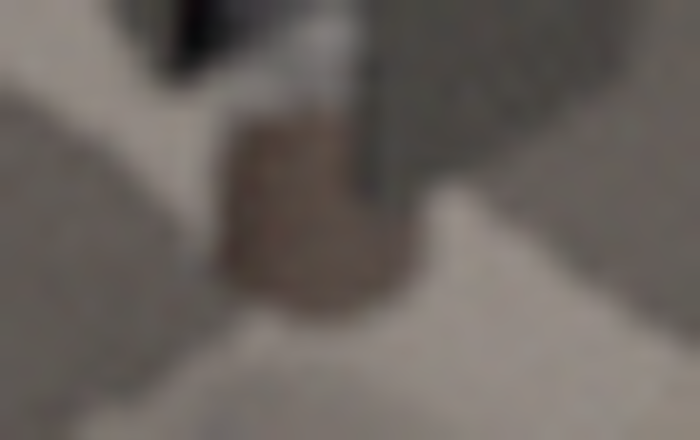

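```bash
python3 -m inch '0 -0.5 -4 0 0; 0 0 -8 0 0; 0 0 -10 0 0; 0 0 -10 0 0; 0 0 -8 0 0; 0 0 -6 0 0; 0 0 -4 0 0; 0 0 0 0 0' 60;python3 -m inch '0 0 0 0 0; 0 0 0 0 0; 0 0 0 0 0; 0 0 0 0 0'; python3 - <<'E'
from h import *
for n,(x,y) in(("scene",(260,110)),):
    c=cams.read_camera(n)["color"][:,:,::-1][y:y+75,x:x+80];cv2.imwrite(f"pics/{n}7.png",cv2.resize(c,None,fx=8,fy=8,interpolation=cv2.INTER_CUBIC))
E
```

```text
time: 9.25
tool_pos: [0.5308, 0.2752, 0.2475]
tool_rot: [-1.197, 1.569, -2.768]
contact_force: [-1.3, 0.1, -0.3]
opening: 0.0208
time: 9.58
tool_pos: [0.5312, 0.2753, 0.2493]
tool_rot: [1.885, 1.57, 0.314]
contact_force: [-0.3, 0.5, -0.5]
opening: 0.0211
```

View pics/scene7.png

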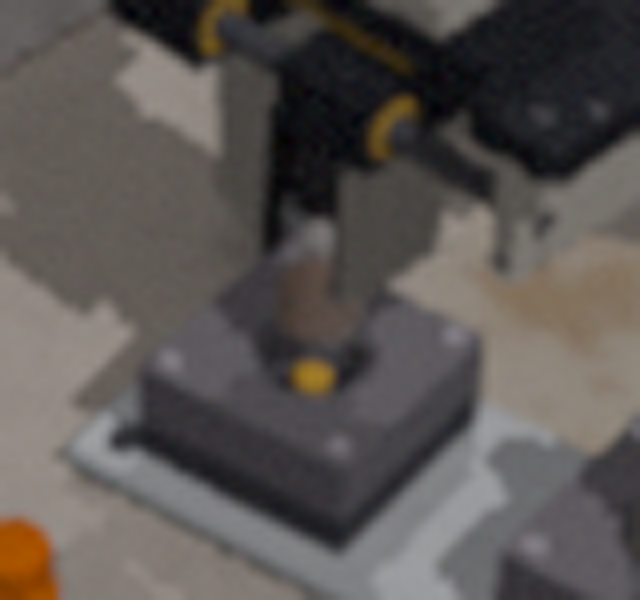

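The vial bottom at zoomed (318,335) is centred over the hole (315,360) just above the rim. I lower in small steps and watch the force.

```bash
python3 -m inch '0 0 -2 0 0; 0 0 -3 0 0; 0 0 -3 0 0; 0 0 -2 0 0; 0 0 0 0 0; 0 0 0 0 0';python3 -m inch '0 0 -2 0 0; 0 0 -2 0 0; 0 0 -2 0 0; 0 0 0 0 0; 0 0 0 0 0; 0 0 0 0 0'; python3 -m inch '0 0 -1 0 0; 0 0 -1 0 0; 0 0 -1 0 0; 0 0 0 0 0; 0 0 0 0 0; 0 0 0 0 0'
```

```text
time: 10.13
tool_pos: [0.531, 0.2753, 0.2385]
tool_rot: [-1.189, 1.57, -2.76]
contact_force: [0.8, -0.1, 0.7]
opening: 0.0212
time: 10.63
tool_pos: [0.5311, 0.2753, 0.2327]
tool_rot: [1.488, 1.571, -0.083]
contact_force: [0.9, -0.1, 0.2]
opening: 0.0212
time: 11.13
tool_pos: [0.5311, 0.2753, 0.23]
tool_rot: [1.888, 1.57, 0.317]
contact_force: [-0.6, -0.4, 3.2]
opening: 0.0213
```

Entered cleanly; the pin is touched at TCP z≈0.230, as expected. I continue to the seat, expected at about 0.220.

```bash
python3 -m inch '0 0 -1 0 0; 0 0 -1.5 0 0; 0 0 -1.5 0 0; 0 0 -1 0 0; 0 0 0 0 0; 0 0 0 0 0; 0 0 0 0 0';python3 -m inch '0 0 -1 0 0; 0 0 -1 0 0; 0 0 -1 0 0; 0 0 0 0 0; 0 0 0 0 0; 0 0 0 0 0'; python3 -m inch '0 0 -0.5 0 0; 0 0 -0.5 0 0; 0 0 0 0 0; 0 0 0 0 0; 0 0 0 0 0'
```

```text
time: 11.72
tool_pos: [0.5311, 0.2753, 0.2249]
tool_rot: [1.863, 1.57, 0.293]
contact_force: [-0.6, -0.9, 5.6]
opening: 0.0211
time: 12.22
tool_pos: [0.5311, 0.2753, 0.2221]
tool_rot: [1.852, 1.57, 0.282]
contact_force: [-1.9, 0.1, 7.1]
opening: 0.0215
time: 12.63
tool_pos: [0.5311, 0.2753, 0.2212]
tool_rot: [1.877, 1.57, 0.306]
contact_force: [-1.5, -0.3, 7.7]
opening: 0.0211
```

```bash
for i in 1; do python3 -m inch '0 0 -0.5 0 0; 0 0 0 0 0; 0 0 0 0 0; 0 0 0 0 0';done;python3 -m inch '0 0 -0.5 0 0; 0 0 0 0 0; 0 0 0 0 0; 0 0 0 0 0'
```

```text
time: 12.97
tool_pos: [0.5311, 0.2754, 0.2207]
tool_rot: [1.909, 1.57, 0.338]
contact_force: [-2.1, 0.0, 7.7]
opening: 0.0217
time: 13.3
tool_pos: [0.5311, 0.2754, 0.2206]
tool_rot: [1.932, 1.57, 0.362]
contact_force: [-1.7, -0.2, 9.0]
opening: 0.021
```

```bash
python3 -m inch '0 0 -0.5 0 0; 0 0 0 0 0; 0 0 0 0 0; 0 0 0 0 0';python3 -m inch '0 0 -0.5 0 0; 0 0 0 0 0; 0 0 0 0 0; 0 0 0 0 0'
```

```text
time: 13.63
tool_pos: [0.5311, 0.2754, 0.2205]
tool_rot: [1.919, 1.57, 0.348]
contact_force: [-3.3, -0.8, 13.0]
opening: 0.0208
time: 13.97
tool_pos: [0.5311, 0.2754, 0.2204]
tool_rot: [1.94, 1.569, 0.369]
contact_force: [-3.6, -1.1, 15.1]
opening: 0.0215
```

The force now rises steeply with almost no travel, so the vial is on the seat. I hold, check for drift, and look.

```bash
python3 -m inch '0 0 0 0 0; 0 0 0 0 0; 0 0 0 0 0; 0 0 0 0 0; 0 0 0 0 0; 0 0 0 0 0; 0 0 0 0 0; 0 0 0 0 0';python3 -m inch '0 0 -0.2 0 0; 0 0 0 0 0; 0 0 0 0 0; 0 0 0 0 0; 0 0 0 0 0; 0 0 0 0 0; 0 0 0 0 0; 0 0 0 0 0'; python3 - <<'E'
from h import *
c=cams.read_camera("scene")["color"][:,:,::-1]
c=c[110:260,220:420];cv2.imwrite("pics/s8.png",cv2.resize(c,None,fx=4,fy=4,interpolation=cv2.INTER_CUBIC))
E
```

```text
time: 14.63
tool_pos: [0.5311, 0.2754, 0.2204]
tool_rot: [1.922, 1.569, 0.351]
contact_force: [-3.4, -1.5, 15.5]
opening: 0.0218
time: 15.3
tool_pos: [0.5311, 0.2754, 0.2204]
tool_rot: [1.932, 1.569, 0.361]
contact_force: [-5.6, -1.4, 16.5]
opening: 0.0214
```

View pics/s8.png

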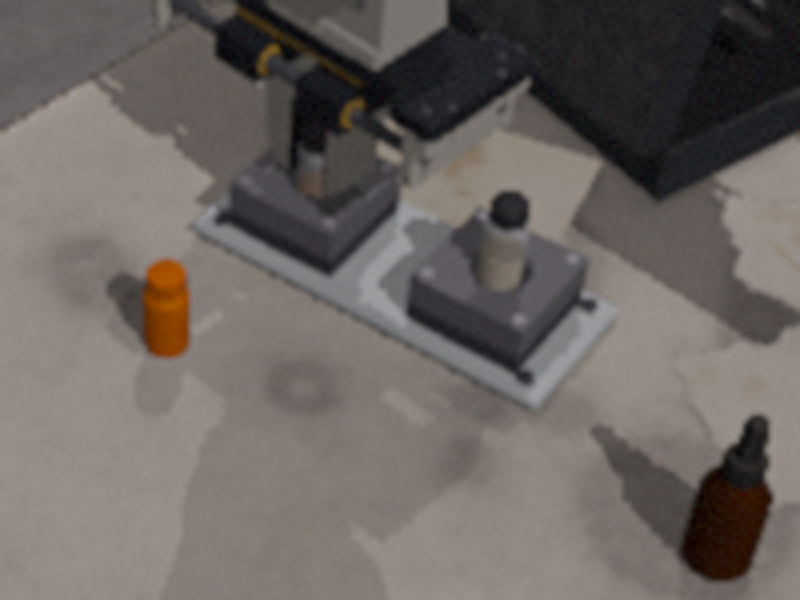

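The vial is down in the port at zoomed (312,175), held. The parked vial, orange vial and dropper bottle are where they were. The fingertips are about 2.4 mm above the rim, so the stop is the seat. Force is a steady 16 N, so I hand in.

```bash
python3 -c "
from cell import readout,workorder
s=readout.observe();print(s['contact_force'],s['tool_pos'],s['opening']);print(workorder.hand_in())"
```

```text
[-4.21762162 -1.49960753 16.61864809] [0.5311238  0.2754165  0.22038826] 0.02160455538309816
the job is handed in; nothing more can be done
None
```

I took the loose vial from the table, set it upright in the free port and pressed it down onto the seat. I handed the job in at about 15.4 s, still gripping it at the 60 N setting and pressing down with about 16 N; the hand-in gives no verdict.

- **Seating:** the pin pushed back with about 3 N when first touched, at a flange height of about 0.230 m. It rose to about 8 N, then stopped hard at 0.2205 m, about 10 mm lower, which is the pin's full travel. The fingertips were still about 2.4 mm above the port's rim, so the hard stop was the seat.
- **Hold:** over the last 1.3 s the height did not change.
- **Other objects:** in the last picture the parked vial, the orange look-alike and the dropper bottle looked unmoved. The jar was outside that picture, but the arm never went near it after the grasp.
- **Readings that did not fit:**
  - The finger opening reads 21–22 mm on a 24 mm vial, so the pads may be gripping partly on the cap.
  - There was a side force of about 4–6 N at the end.
  - I could not measure the pin travel or the force on the seat directly, only infer them from height and wrist force.

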